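# Right a fallen post stand and set it against the stop

### The arm

A 7-joint arm with a two-finger parallel gripper is mounted at the origin on the work surface. World frame = base frame: x ahead of the robot, y to its left, z up, the work surface at z = 0. Lengths are in mm, angles in degrees, forces in N, time in s.
With the tool pointing down it reaches from about 425 to 1025 mm from the base axis. Payload 9.4 kg.
Tool frame: the origin (TCP) lies at the very end of the fingers, on their centre line; the grasp point (between the pads) lies 19 mm behind it; z points along the fingers, y is the direction in which the jaws open and shut (so a half turn about z gives the same grasp; the last joint's range is limited). The gripper opens to 85 mm and grips with 20 to 120 N. Pads are 22 mm wide; open, the fingers measure 114 mm over their backs; the gripper's body (76 mm by 85 mm) begins 54 mm behind the grasp point. The pads swing forward as they close: fully open they stand 13 mm farther back than shut.
Start: joints at [-69.54, 34.337, -0.143, 91.639, 0.103, 54.024, -4.572], TCP at [304.737, 657.845, 231.275] pointing down, gripper open.
Joint ranges: [-147.43, 147.43], [-19.82, 112.94], [-74.19, 73.91], [6.32, 146.72], [-59.91, 239.91], [6.04, 106.73], [-150.56, 150.56]. Speed limits (degrees/s): [127.2, 127.2, 172.46, 172.46, 180, 180, 180].

### API

Orientations are given as a 3x3 rotation matrix whose columns are the frame's x, y, z axes.
In Python, from workcell import telemetry, imaging, workorder gives the robot as it stands.
- The arm moves only by the tool send_rows, never from a script. Its argument "steps" is text: rows parted by semicolons, each of 5 numbers parted by spaces: the shift along the tool's x, y, z as a fraction of full scale, then the turn about the tool's z as a fraction of full scale, then the opening, from 0 (shut) to 1 (fully open). A call has 1 to 10 rows; each row is the pose to reach, as a shift and turn from the pose measured when the call began, along the tool's axes at that moment; what a row does not reach only later rows make up. Full scale, the value 1, is 200 mm for a shift and 30 degrees for a turn. A row lasts 1/12 s, in which the tool goes at most 41.7 mm and 7.16 degrees, less where a joint would pass 70% of its speed; a pose out of reach is approached as far as the arm can. A call with a number of a shift or a turn outside -1 to 1 is refused whole. A call with a gripper value outside its range is refused whole. The fingers move at their own pace and stop on an object; "newtons" is the grip in N (left out, the last holds). Time passes only in rows, so rows that repeat a pose let the fingers close. It gives the time, the measured TCP pose, the force and the opening at its end, in the units of the state.
- telemetry.get_obs(): the state, without advancing time (a new reading comes with each control period).
- imaging.grab_frame(name): name is "scene" or "side" or "wrist"; returns the picture (384x512x3 uint8, red, green, blue); there is no depth.
- imaging.get_calibration(name): a dict with "fx", "fy", "cx", "cy" (pixels), "rvec" (rotation vector, rad) and "tvec" (3), from world to camera coordinates, as OpenCV has them. Camera axes: x right, y down, z forward; pixel columns grow to the right and rows downward; lengths in mm; the calibration is good to about 2 mm. The wrist camera is an equidistant fisheye: a pixel r from the principal point sees the ray r / f radians off the axis. A picture is of the moment at which its call begins: read the wrist's pose just before it. get_calibration takes no time and is no camera call; for the wrist camera it gives the pose at the moment of the call.
- workorder.close_job(): hands the job in, once; it reports no verdict.
The state is a dict: "time": time; "joints": joint angles; "qd": joint speeds; "joint_torque": joint torques, N m; "position": TCP position; "ee_rot": TCP orientation; "wrist_force": force on the tool from outside, world axes, zero at the start; "moment": the same for the moment, N m; "width": finger opening in mm.
Only numpy, scipy, OpenCV 4.12 (cv2) and the standard library are available. Lean on these libraries where they do the work, as an engineer would, in place of code of your own. Each camera call takes 0.05 s, during which the arm holds its last target.

### The job

The post stand has been knocked over on the optical bench. Without gripping or lifting it, push it back up onto its square base, then push it along the bench until one side of its base sits flat against the front of the dark steel stop bar. Use only light pushes, and leave the other things on the bench where they are.

Things in the scene. Friction and masses are not known exactly. Their poses are not given: they have to be found in the camera images.
- stand: Loose post stand, 0.5 to 0.9 kg, mostly in its base: square dark steel plate 100 x 100 x 18 mm, 12 mm steel post on the plate's middle, round black head 36 mm across, 10 mm thick on top; 140 mm tall. Origin: centre of the base's underside; z along the post to the head, x and y parallel to the base's sides. It starts lying down, post pointing roughly at the robot, away from the stop.
- stand_edge (a point): Middle of the stand's underside edge at x = -50 mm. Fallen, the stand rests on this side of its plate and the head's rim, plate nearly upright (+x edge on top, leaning 15 degrees to the post). Pushing the plate's post side high up, towards the stop, turns it about this edge; after some 35 degrees it overbalances and drops onto its base; the post swings up behind a finger in its path.
- stop: Dark steel stop bar, fixed to the bench: 20 mm (x) by 300 mm (y) by 25 mm high, two bolt heads on top (to 29 mm). Origin: centre of its underside. Its front is the long side at its x = -10 mm, towards the fallen stand. With the base flat on it, the stand's origin is 60 mm before the bar's origin in x; the whole base must be in front of the bar (origin within 100 mm of the bar's middle in y).
- stand_head (a point): Middle of the top of the stand's round head, 140 mm from the underside of the base along the post (z).
- beaker: Bystander, to be left alone: open glass beaker, 52 mm across, 65 mm tall. Origin: centre of its underside.
- vial: Bystander, to be left alone: small clear glass vial, 28 mm across, 55 mm tall, white cap. Origin: centre of its underside.
- dropper: Bystander, to be left alone: amber glass bottle, 40 mm across, 80 mm tall, black cap. Origin: centre of its underside.
- dish: Bystander, to be left alone: round closed clear dish, 90 mm across, 14 mm tall. Origin: centre of its underside.
- slidebox: Bystander, to be left alone: closed blue slide box, 85 x 100 x 32 mm. Origin: centre of its underside.
- driver: Bystander, to be left alone: screwdriver, 150 mm long, lying flat. Origin: on its length, on the bench.
- knurled: Bystander, to be left alone: steel thumb-screw standing on its 32 mm head, 40 mm tall. Origin: centre of its underside.
Not all that is in view belongs to the job. Of the things that look like the stand, take the one that is nearest to the robot's base at the start.

How it is judged:
By the outcome, as a careful person would: the job done as asked, in the order asked, and still so for the second after the job is handed in, with the robot touching nothing.
It also fails if it takes over 64 s, if anything falls off the work surface, if the arm or the gripper's body presses on something with over 40 N, if the wrist force passes 120 N, or if a joint passes its speed limit or range.

## Working session

There is one attempt and no reset: what is moved stays moved. The work goes in short steps, Python scripts to look and compute and a tool call to move; the robot and the scene stay as the last step left them, time stands still between calls to the robot, and variables do not carry over. Pictures are saved under pics/ and viewed, and the job is handed in when it is done.

Besides the shell and the picture viewer there is one more tool, called after "Emit:" as name(argument=value, ...) on one line, values as JSON. send_rows: Moves the arm, as the interface text tells. Its arguments: {"type":"object","properties":{"steps":{"type":"string"},"newtons":{"type":"number"}},"required":["steps"]}

```bash
mkdir -p pics; ls; python3 - <<'E'
from workcell import telemetry, imaging, workorder
import cv2, numpy as np
o=telemetry.get_obs(); print(o)
for n in ("scene","side","wrist"):
    print(n,imaging.get_calibration(n))
    im=imaging.grab_frame(n); cv2.imwrite(f"pics/{n}0.png",im[:,:,::-1])
E
```

```text
pics
{'time': 0.0, 'joints': array([-69.53952647,  34.3868797 ,  -0.14684723,  91.68195306,
         0.10168587,  54.02453301,  -4.57449496]), 'qd': array([-0.04369742,  0.08129759, -0.06848689, -0.04637958,  0.07646976,
       -0.03998124, -0.03483662]), 'joint_torque': array([-1.17089676e-03, -7.76452804e+01,  1.56473033e+00, -2.58014703e+01,
        1.23305767e-02,  9.14817676e-03,  2.69207385e-05]), 'position': array([304.52818593, 657.40181248, 230.38051172]), 'ee_rot': array([[-9.07382408e-01,  4.20305644e-01, -5.76151661e-04],
       [ 4.20306022e-01,  9.07381139e-01, -1.52188874e-03],
       [-1.16869276e-04, -1.62309508e-03, -9.99998676e-01]]), 'wrist_force': array([-0.02324024,  0.10871162,  0.64180518]), 'moment': array([0.02013903, 0.01783497, 0.00481539]), 'width': 85.30314596195994}
scene {'fx': 387.60280407811825, 'fy': 387.60280407811825, 'cx': 259.8289552587597, 'cy': 194.19490727825382, 'rvec': array([ 0.76113893,  2.81509309, -0.76428742]), 'tvec': array([ 452.59183136, -249.43900817, 1209.63587164])}
side {'fx': 479.0929027564891, 'fy': 479.0929027564891, 'cx': 251.91153638824798, 'cy': 180.0144193791566, 'rvec': array([ 2.00000687, -0.78352751,  0.43567197]), 'tvec': array([-365.56094899,  282.49974791,  861.68363957])}
wrist {'fx': 297.3186396354542, 'fy': 297.3186396354542, 'cx': 255.52067719115806, 'cy': 188.60065939804207, 'rvec': array([-2.43674526, -1.55862469, -0.22234556]), 'tvec': array([-724.35967064,  -38.15200723,  380.08926217])}
```

View pics/scene0.png

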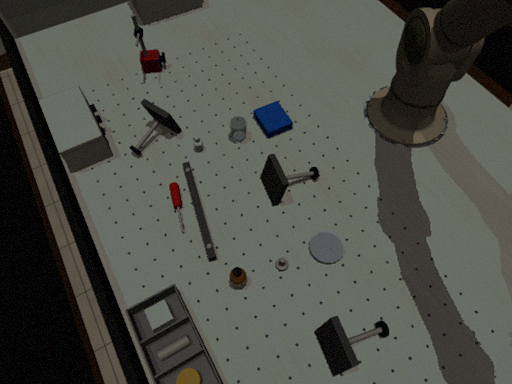

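View pics/side0.png

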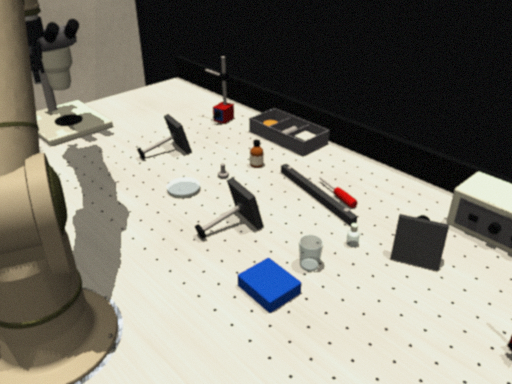

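View pics/wrist0.png

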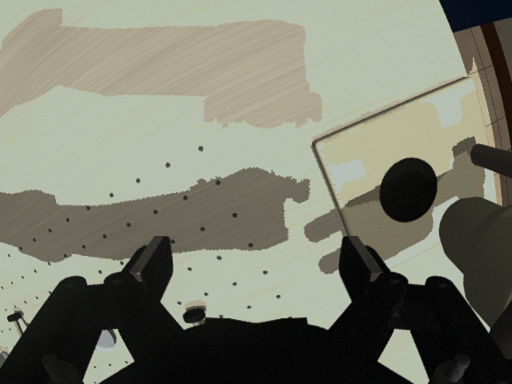

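Candidates for the stand: middle one at scene (288,178), lower-right one at (350,345), upper-left one at (155,125). The stop bar is at about (200,212). I'll measure all three distances and look at a close crop of the middle one.

```bash
cat > h.py <<'E'
import numpy as np, cv2
from workcell import telemetry, imaging, workorder
def cam(n):
    c=imaging.get_calibration(n); R,_=cv2.Rodrigues(c['rvec']); K=np.array([[c['fx'],0,c['cx']],[0,c['fy'],c['cy']],[0,0,1]]); return K,R,np.array(c['tvec'])
def ray(n,u,v):
    K,R,t=cam(n); d=R.T@np.linalg.inv(K)@np.array([u,v,1.]); return -R.T@t, d/np.linalg.norm(d)
def onz(n,u,v,z=0):
    o,d=ray(n,u,v); return o+d*(z-o[2])/d[2]
def tri(a,b):
    o1,d1=ray('scene',*a); o2,d2=ray('side',*b)
    A=np.stack([d1,-d2],1); s=np.linalg.lstsq(A,o2-o1,rcond=None)[0]
    p,q=o1+s[0]*d1,o2+s[1]*d2; return (p+q)/2, np.linalg.norm(p-q)
def proj(n,P):
    K,R,t=cam(n); q=K@(R@np.array(P,float)+t); return q[:2]/q[2]
def grab(n,f,crop=None,s=1,gain=1.0):
    im=imaging.grab_frame(n)[:,:,::-1].copy(); cv2.imwrite(f"pics/{f}_raw.png",im)
    show(im,f,crop,s,gain); return im
def show(im,f,crop=None,s=1,gain=1.0):
    if crop: x0,y0,x1,y1=crop; im=im[y0:y1,x0:x1]
    im=np.clip(255*(im/255.)**(1/gain),0,255).astype(np.uint8)
    cv2.imwrite(f"pics/{f}.png",cv2.resize(im,None,fx=s,fy=s,interpolation=cv2.INTER_CUBIC))
E
python3 - <<'E'
from h import *
np.set_printoptions(precision=1,suppress=True)
for n,p in dict(mid=(275,190),low=(335,355),upl=(160,115)).items():
    q=onz('scene',*p,20);print(n,q,np.hypot(*q[:2]))
for n,p in dict(barA=(187,162),barB=(212,259)).items(): print(n,onz('scene',*p,25))
a=cv2.imread('pics/scene0.png');show(a,'sc_mid',(150,90,340,290),4*.95,2)
show(a,'sc_mid2',(250,140,330,220),7,2.2)
b=cv2.imread('pics/side0.png');show(b,'sd_mid',(180,160,280,250),7,2.2)
E
```

```text
mid [498.7  40.2  20. ] 500.32282123001994
low [602.8 462.6  20. ] 759.8381586065769
upl [ 664.  -368.3   20. ] 759.3573605758504
barA [ 666.9 -162.1   25. ]
barB [735.4 132.8  25. ]
```

View pics/sc_mid2.png

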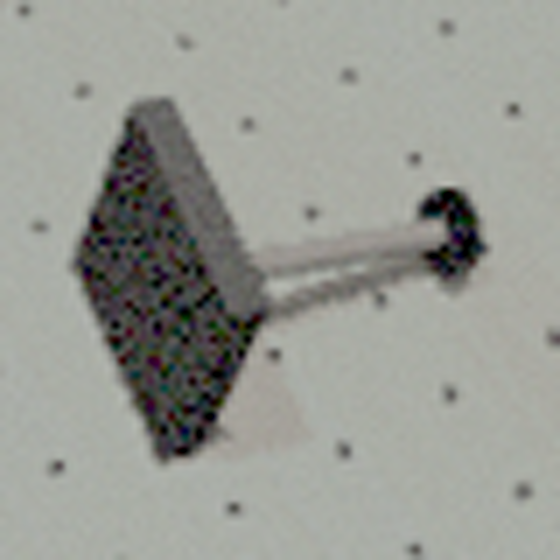

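View pics/sd_mid.png

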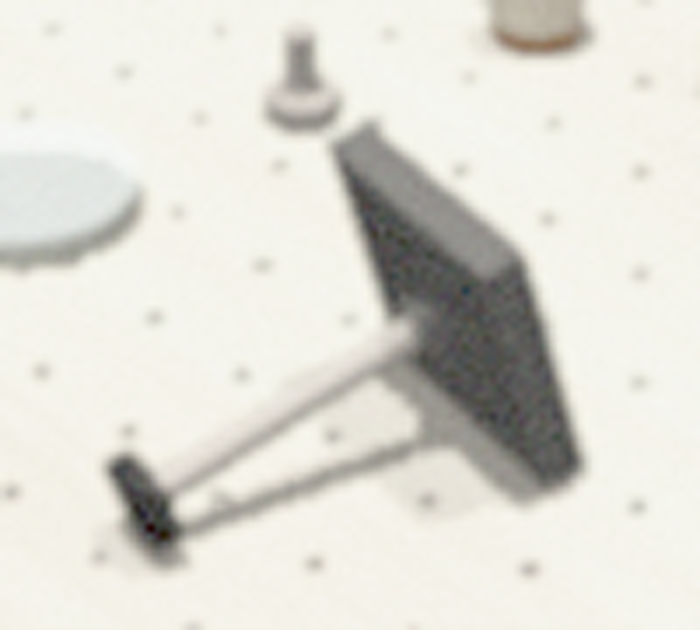

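View pics/sc_mid.png

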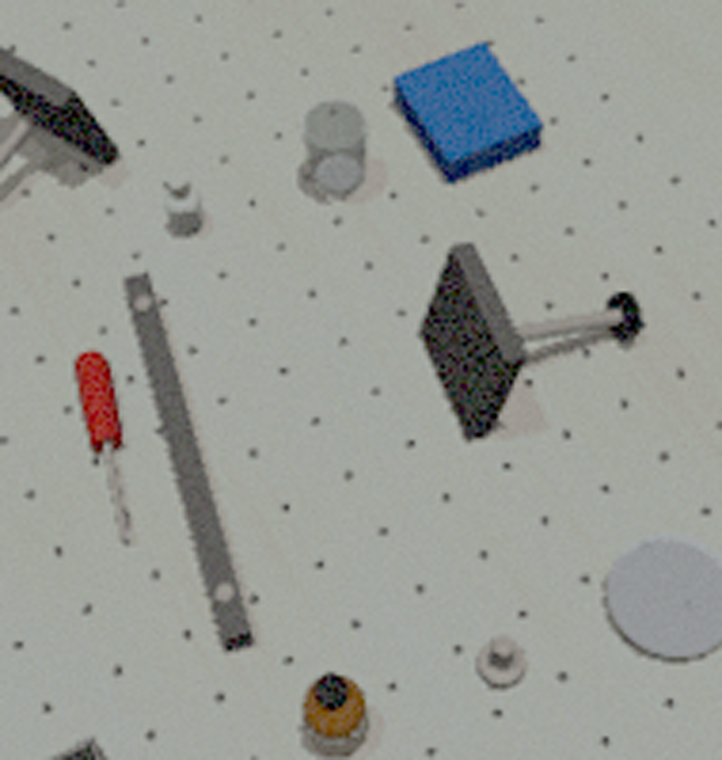

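```bash
python3 - <<'E'
from h import *
np.set_printoptions(precision=1,suppress=True)
S=lambda x,y:(250+(x+.5)/7-.5,140+(y+.5)/7-.5)
D=lambda x,y:(180+(x+.5)/7-.5,160+(y+.5)/7-.5)
P={}
for n,a,b in [('TP+',(265,310),(332,147)),('TP-',(172,100),(488,278)),('TU+',(245,322),(372,122)),('TU-',(133,106),(525,262)),('BU-',(75,262),(583,465))]:
    p,e=tri(S(*a),D(*b));P[n]=p;print(n,p,round(e,1))
print('BU+ z0',onz('scene',*S(165,460),0),'BU- z0',onz('scene',*S(75,262),0), onz('side',*D(583,468),0),'BP- z',onz('side',*D(528,503),5))
p,e=tri(S(450,235),D(145,505));print('head',p,e)
for a,b in (('TP+','TP-'),('TU+','TU-'),('TP-','TU-'),('TU-','BU-')):
    d=P[a]-P[b];print(a,b,np.linalg.norm(d),d)
# stop bar, objects in the scene; crop offset (150,90), scale 3.8
C=lambda x,y:(150+(x+.5)/3.8-.5,90+(y+.5)/3.8-.5)
for n,p,z in [('bar NW',(125,280),25),('bar front -y',(150,273),25),('bar front +y',(253,640),25),('bar back +y',(226,650),25),('bolt1',(142,302),29),('bolt2',(223,592),29),('dropper',(334,690),80),('dropperbase',(335,735),0),('knurl',(500,662),0),('dish',(665,598),14),('vial',(184,222),0),('beaker',(331,180),0),('box',(468,110),32),('drv tip',(126,540),5),('drv handle',(90,355),10)]:
    print(n,onz('scene',*C(*p),z))
E
```

```text
TP+ [486.9  76.7  93. ] 0.9
TP- [469.  -19.9  94.4] 3.4
TU+ [500.2  77.   97.1] 8.5
TU- [483.  -23.4  96. ] 1.7
BU- [507.5 -25.9   3.9] 1.5
BU+ z0 [521.5  68.9   0. ] BU- z0 [505.8 -27.6   0. ] [510.6 -23.8   0. ] BP- z [479.2 -30.1   5. ]
head [376.2  45.3  15.6] 2.496755076130061
TP+ TP- 98.31062309440073 [17.9 96.7 -1.3]
TU+ TU- 101.87236756944806 [ 17.2 100.4   1.2]
TP- TU- 14.55762983084116 [-14.    3.5  -1.6]
TU- BU- 95.32008268268076 [-24.5   2.5  92.1]
bar NW [ 679.7 -164.4   25. ]
bar front -y [ 661.  -160.7   25. ]
bar front +y [725.4 135.8  25. ]
bar back +y [743.4 133.1  25. ]
bolt1 [ 677.6 -137.2   29. ]
bolt2 [727.6  97.9  29. ]
dropper [702.4 209.9  80. ]
dropperbase [707.  209.9   0. ]
knurl [590.1 221.6   0. ]
dish [475.8 242.9  14. ]
vial [ 613.8 -209.6   -0. ]
beaker [ 495.  -187.7    0. ]
box [ 378.8 -170.8   32. ]
drv tip [766.2  19.4   5. ]
drv handle [ 727.5 -127.3   10. ]
```

The crops confirm the middle stand: it lies with its post towards the robot, at radius 500 mm against about 760 mm for the other two. Its sizes check out too: edges 98–102 mm, top corners at z 93–97, yaw about -10°. The bar is yawed about -12°, centred near (702,-15).

```bash
cat >> h.py <<'E'
def plan(target,yaw_y=None):
    """target world xyz -> fractions in tool axes; yaw_y: wanted angle of tool y from world y (deg, toward +x)"""
    o=telemetry.get_obs(); R=o['ee_rot']; d=R.T@(np.array(target,float)-o['position'])
    s=d/200; turn=None
    if yaw_y is not None:
        cur=np.degrees(np.arctan2(R[0,1],R[1,1])); turn=(yaw_y-cur)/30
    print('pos',o['position'].round(1),'shift frac',s.round(3),'turn',turn,'F',o['wrist_force'].round(1),'w',round(o['width'],1),'t',round(o['time'],2)); return s
E
python3 - <<'E'
from h import *
np.set_printoptions(precision=3,suppress=True)
plan((438,35,160),10.1)
K,R,t=cam('wrist');o=telemetry.get_obs();print('cam in tool',o['ee_rot'].T@(-R.T@t-o['position']))
E
```

```text
pos [304.6 657.5 230.6] shift frac [-1.913 -2.544  0.356] turn -0.4917225369626811 F [ 0.  -0.7  0.9] w 85.2 t 0.15
cam in tool [  70.963   -0.082 -144.217]
```

Emit:
send_rows(steps="-0.64 -0.85 0 0 0.75;-0.64 -0.85 0 0 0.75;-0.64 -0.85 0 0 0.75;-0.64 -0.85 0 0 0.75;-0.64 -0.85 0 0 0.75;-0.64 -0.85 0 0 0.75;-0.64 -0.85 0 0 0.75;-0.64 -0.85 0 0 0.75")

```text
time: 0.82
position: [349.4, 450.0, 231.2]
ee_rot: [[-0.907, 0.421, -0.0], [0.421, 0.907, -0.0], [0.0, -0.0, -1.0]]
wrist_force: [-0.6, 0.2, -0.4]
width: 63.9
```

Emit:
send_rows(steps="-0.64 -0.85 0 -0.25 0.75;-0.64 -0.85 0 -0.49 0.75;-0.64 -0.85 0 -0.49 0.75;-0.64 -0.85 0 -0.49 0.75;-0.64 -0.85 0 -0.49 0.75;-0.64 -0.85 0 -0.49 0.75;-0.64 -0.85 0 -0.49 0.75;-0.64 -0.85 0 -0.49 0.75")

```text
time: 1.48
position: [394.4, 243.9, 231.3]
ee_rot: [[-0.984, 0.176, 0.0], [0.176, 0.984, 0.001], [-0.0, 0.001, -1.0]]
wrist_force: [0.0, 0.9, -0.1]
width: 64.1
```

```bash
python3 - <<'E'
from h import *
np.set_printoptions(precision=3,suppress=True)
plan((438,35,160),10.1)
E
```

```text
pos [394.4 243.9 231.3] shift frac [-0.398 -0.99   0.355] turn -0.0009567125475001603 F [ 0.   0.9 -0.1] w 64.1 t 1.48
```

Emit:
send_rows(steps="-0.4 -0.99 0.2 0 0.75;-0.4 -0.99 0.2 0 0.75;-0.4 -0.99 0.2 0 0.75;-0.4 -0.99 0.3 0 0.75;-0.4 -0.99 0.35 0 0.75;-0.4 -0.99 0.35 0 0.75;-0.4 -0.99 0.35 0 0.75;-0.4 -0.99 0.35 0 0.75;-0.4 -0.99 0.35 0 0.75")

```text
time: 2.23
position: [439.1, 37.5, 161.2]
ee_rot: [[-0.985, 0.173, 0.001], [0.173, 0.985, 0.002], [-0.0, 0.002, -1.0]]
wrist_force: [-0.3, 0.2, -0.1]
width: 63.9
```

```bash
python3 - <<'E'
from h import *
plan((438,35,80),10.1)
grab('scene','s1',(180,100,400,280),3.5,2)
grab('side','d1',(150,100,330,280),4,1.8)
E
```

```text
pos [439.1  37.5 161.2] shift frac [ 0.003 -0.014  0.406] turn 0.005216359588960747 F [-0.3  0.2 -0.1] w 63.9 t 2.23
```

View pics/d1.png

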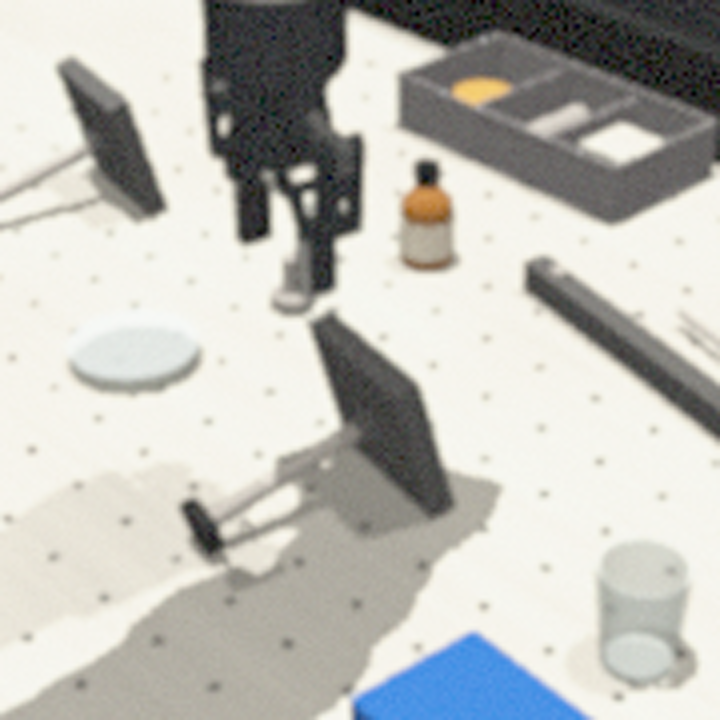

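View pics/s1.png

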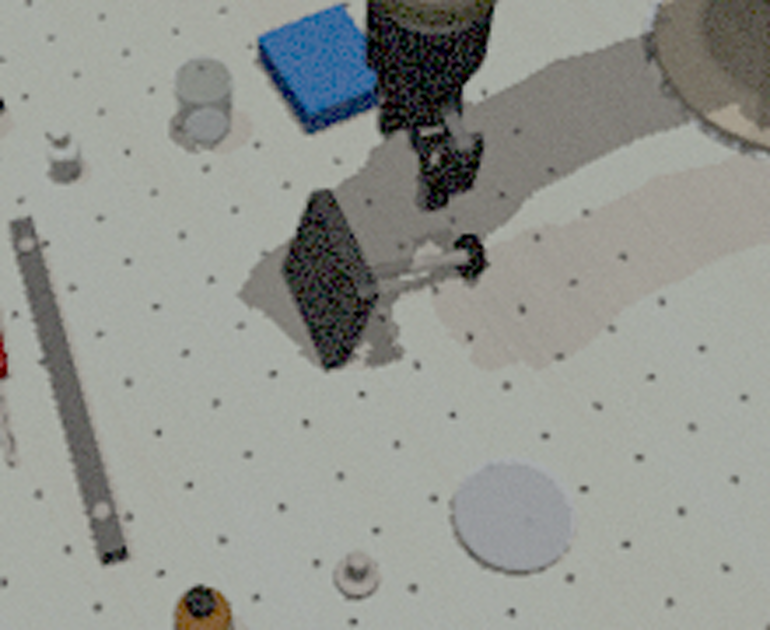

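```bash
python3 - <<'E'
from h import *
for z in (155,161,167,173): print(z, [proj('side',np.array([439.1,37.5,z])+s*np.array([.173,.985,0])+a*np.array([.985,-.173,0])).round(1)*1 for s in (-32,) for a in (-11,11)])
E
```

```text
155 [array([223.7, 178.7]), array([232.5, 175.9])]
161 [array([223.6, 176.3]), array([232.4, 173.5])]
167 [array([223.5, 173.9]), array([232.4, 171.1])]
173 [array([223.4, 171.5]), array([232.3, 168.7])]
```

Emit:
send_rows(steps="0 -0.012 0.15 0 0.75;0 -0.012 0.3 0 0.75;0 -0.012 0.4 0 0.75;0 -0.012 0.4 0 0.75;0 -0.012 0.4 0 0.75")

```text
time: 2.75
position: [438.3, 36.2, 81.4]
ee_rot: [[-0.985, 0.17, -0.0], [0.17, 0.985, 0.002], [0.001, 0.002, -1.0]]
wrist_force: [-0.2, -0.0, 0.7]
width: 63.9
```

```bash
python3 - <<'E'
from h import *
plan((463,31,80),10.1)
grab('scene','s2',(230,110,360,240),5,2)
grab('side','d2',(170,130,290,250),5,1.8)
E
```

```text
pos [438.3  36.2  81.4] shift frac [-0.126 -0.005  0.007] turn 0.009855783978461593 F [-0.2 -0.   0.7] w 63.9 t 2.75
```

View pics/d2.png

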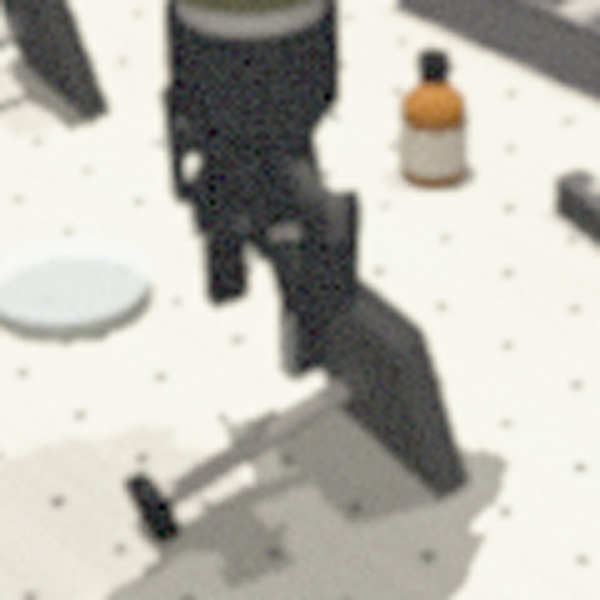

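Emit:
send_rows(steps="-0.02 0 0 0 0.75;-0.04 0 0 0 0.75;-0.06 0 0 0 0.75;-0.08 0 0 0 0.75;-0.1 0 0 0 0.75;-0.12 0 0 0 0.75;-0.135 0 0 0 0.75;-0.15 0 0 0 0.75")

```text
time: 3.52
position: [468.6, 30.6, 82.6]
ee_rot: [[-0.985, 0.171, 0.002], [0.171, 0.985, 0.002], [-0.001, 0.003, -1.0]]
wrist_force: [-1.3, 1.2, 1.1]
width: 64.1
```

```bash
python3 - <<'E'
from h import *
plan((463,31,80),10.1)
grab('side','d3',(170,130,290,250),5,1.8)
E
```

```text
pos [468.6  30.6  82.6] shift frac [ 0.028 -0.003  0.013] turn 0.008054431328757279 F [-1.3  1.2  1.1] w 64.1 t 3.52
```

View pics/d3.png

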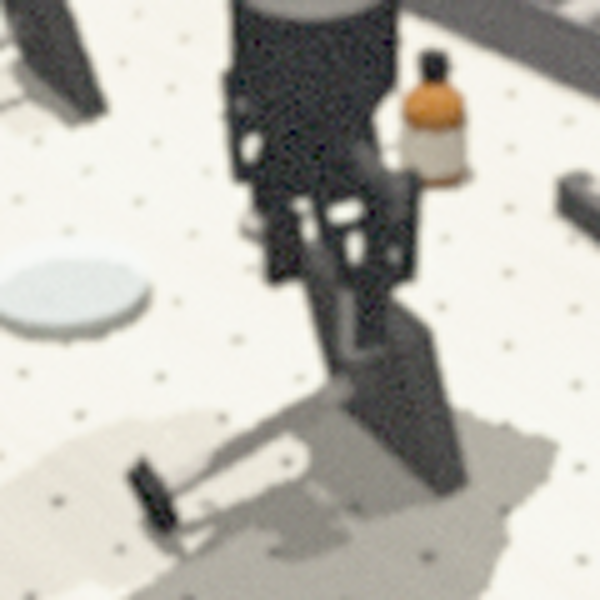

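The head has lifted and the bottom corner at crop (445,490) hasn't moved, so the stand is tipping and not sliding. I'll continue along the arc.

Emit:
send_rows(steps="-0.02 0 -0.005 0 0.75;-0.04 0 -0.012 0 0.75;-0.06 0 -0.02 0 0.75;-0.08 0 -0.025 0 0.75;-0.1 0 -0.03 0 0.75;-0.12 0 -0.03 0 0.75;-0.14 0 -0.03 0 0.75")

```text
time: 4.15
position: [497.2, 25.6, 88.8]
ee_rot: [[-0.985, 0.171, 0.003], [0.171, 0.985, 0.002], [-0.002, 0.003, -1.0]]
wrist_force: [-1.9, -0.0, 1.5]
width: 64.0
```

```bash
python3 - <<'E'
from h import *
plan((463,31,80),10.1)
grab('side','d4',(170,130,290,250),5,1.8)
E
```

```text
pos [497.2  25.6  88.8] shift frac [ 0.173 -0.003  0.044] turn 0.007746363419591577 F [-1.9 -0.   1.5] w 64.0 t 4.15
```

View pics/d4.png

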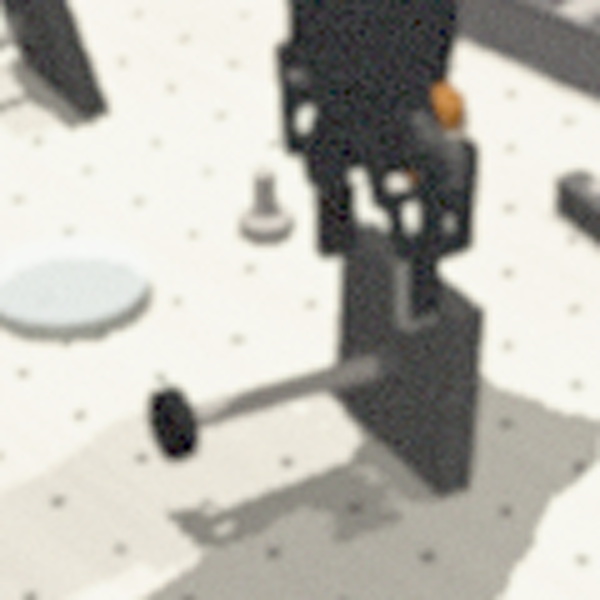

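Emit:
send_rows(steps="-0.02 0 0 0 0.75;-0.04 0 0 0 0.75;-0.06 0 0 0 0.75;-0.08 0 0 0 0.75;-0.095 0 0 0 0.75;-0.11 0 0 0 0.75;-0.12 0 0 0 0.75")

```text
time: 4.78
position: [522.4, 21.4, 88.8]
ee_rot: [[-0.985, 0.172, 0.004], [0.172, 0.985, 0.003], [-0.004, 0.003, -1.0]]
wrist_force: [0.1, 0.7, 0.4]
width: 63.8
```

```bash
python3 - <<'E'
from h import *
plan((463,31,80),10.1)
grab('side','d5',(170,130,290,250),5,1.8)
E
```

```text
pos [522.4  21.4  88.8] shift frac [ 0.301 -0.004  0.043] turn 0.007003904717204001 F [0.1 0.7 0.4] w 63.8 t 4.78
```

View pics/d5.png

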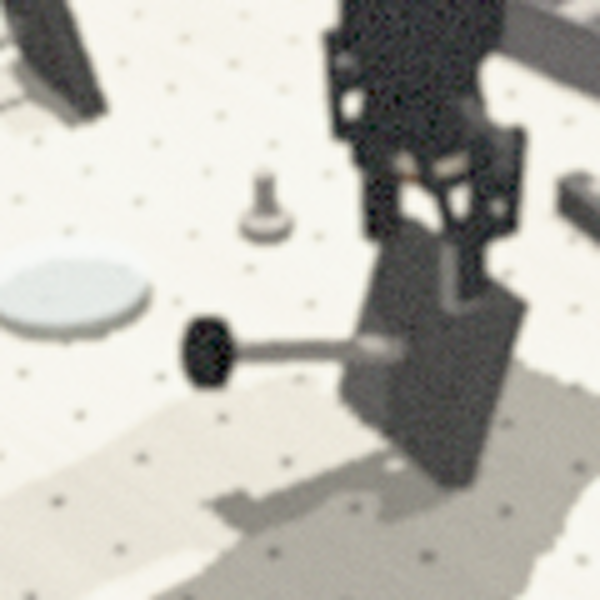

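Emit:
send_rows(steps="-0.01 0 -0.01 0 0.75;-0.02 0 -0.02 0 0.75;-0.03 0 -0.02 0 0.75;-0.04 0 -0.02 0 0.75;-0.05 0 -0.02 0 0.75;-0.05 0 -0.02 0 0.75")

```text
time: 5.33
position: [533.0, 19.6, 92.9]
ee_rot: [[-0.985, 0.172, 0.005], [0.172, 0.985, 0.003], [-0.004, 0.003, -1.0]]
wrist_force: [0.7, 0.2, 0.6]
width: 64.4
```

```bash
python3 - <<'E'
from h import *
plan((463,31,80),10.1)
grab('side','d6',(170,130,290,250),5,1.8)
E
```

```text
pos [533.   19.6  92.9] shift frac [ 0.355 -0.004  0.063] turn 0.0067277386492361185 F [0.7 0.2 0.6] w 64.4 t 5.33
```

View pics/d6.png

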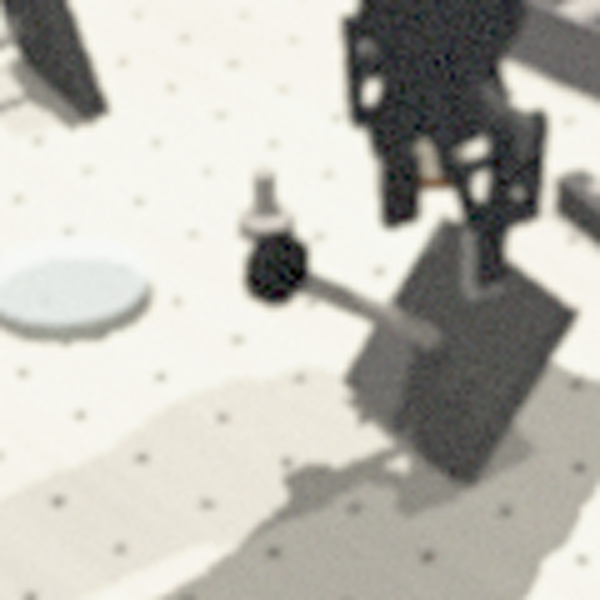

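Emit:
send_rows(steps="0 0 -0.03 0 0.75;0 0 -0.06 0 0.75;0 0 -0.06 0 0.75;0 0 -0.06 0 0.75;0 0 -0.06 0 0.75;0 0 -0.06 0 0.75;0 0 -0.06 0 0.75;0 0 -0.06 0 0.75")

```text
time: 6.05
position: [532.5, 19.5, 104.7]
ee_rot: [[-0.985, 0.172, 0.004], [0.172, 0.985, 0.002], [-0.004, 0.003, -1.0]]
wrist_force: [0.2, -0.4, -0.2]
width: 64.4
```

```bash
python3 - <<'E'
from h import *
plan((463,31,80),10.1)
grab('side','d7',(170,110,320,260),4,1.8)
grab('scene','s7',(170,100,370,300),3,2)
E
```

```text
pos [532.5  19.5 104.7] shift frac [ 0.353 -0.004  0.122] turn 0.006767652468277123 F [ 0.2 -0.4 -0.2] w 64.4 t 6.05
```

View pics/d7.png

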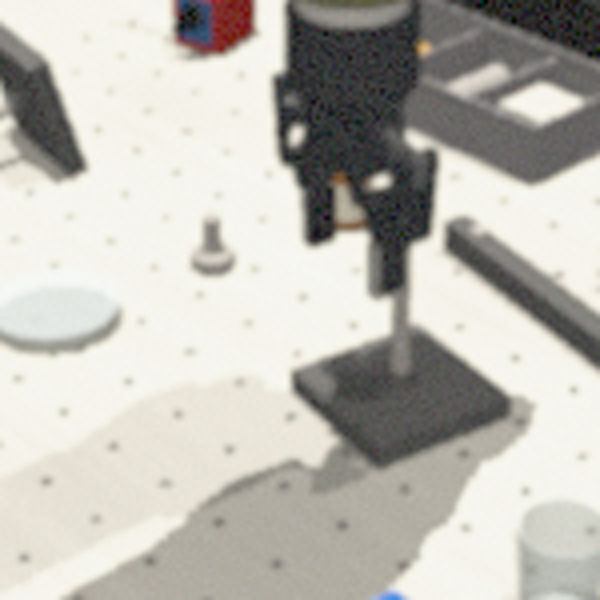

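View pics/s7.png

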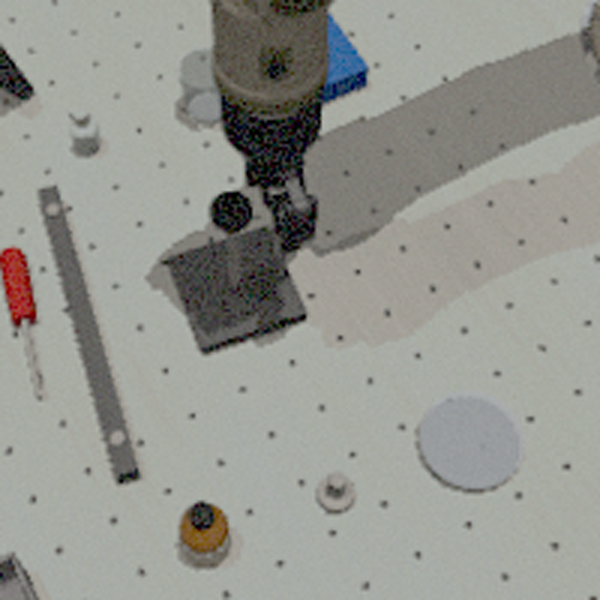

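The stand is up on its base. I'll back the gripper off before turning it.

Emit:
send_rows(steps="0.15 0 0 0 0.75;0.3 0 0 0 0.75;0.4 0 0 0 0.75;0.42 0 0 0 0.75;0.42 0 0 0 0.75;0.42 0 0 0 0.75")

```text
time: 6.65
position: [450.9, 34.2, 104.6]
ee_rot: [[-0.985, 0.172, 0.006], [0.172, 0.985, 0.003], [-0.005, 0.004, -1.0]]
wrist_force: [0.7, -0.8, 0.4]
width: 64.0
```

Emit:
send_rows(steps="0 0 -0.1 0.24 0.75;0 0 -0.1 0.48 0.75;0 0 -0.1 0.72 0.75;0 0 -0.1 0.96 0.75;0 0 -0.1 1 0.75;0 0 -0.1 1 0.75")

```text
time: 7.15
position: [451.9, 34.2, 124.6]
ee_rot: [[-0.768, 0.64, 0.006], [0.64, 0.768, 0.002], [-0.003, 0.006, -1.0]]
wrist_force: [-0.2, 0.3, 0.7]
width: 64.4
```

Emit:
send_rows(steps="0 0 0 0.24 0.75;0 0 0 0.48 0.75;0 0 0 0.72 0.75;0 0 0 0.96 0.75;0 0 0 1 0.75;0 0 0 1 0.75")

```text
time: 7.65
position: [452.3, 34.2, 124.5]
ee_rot: [[-0.35, 0.937, 0.006], [0.937, 0.35, 0.002], [-0.0, 0.007, -1.0]]
wrist_force: [-0.6, -0.1, -0.4]
width: 63.9
```

```bash
python3 - <<'E'
from h import *
plan((447,33,50),102.1); print(telemetry.get_obs()['joints'].round(1), telemetry.get_obs()['ee_rot'].round(3))
grab('side','d8',(170,110,320,260),4,1.8)
grab('scene','s8',(210,120,330,240),6,2)
E
```

```text
pos [452.3  34.2 124.5] shift frac [ 0.004 -0.029  0.372] turn 1.0855598756558948 F [-0.6 -0.1 -0.4] w 63.9 t 7.65
[-22.1  27.2  14.9 133.  -19.   21.3  29.4] [[-0.35   0.937  0.006]
 [ 0.937  0.35   0.002]
 [-0.     0.007 -1.   ]]
```

View pics/d8.png

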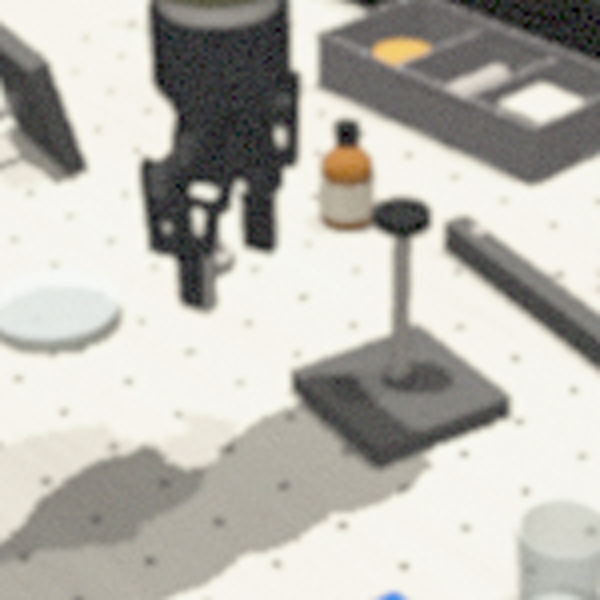

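View pics/s8.png

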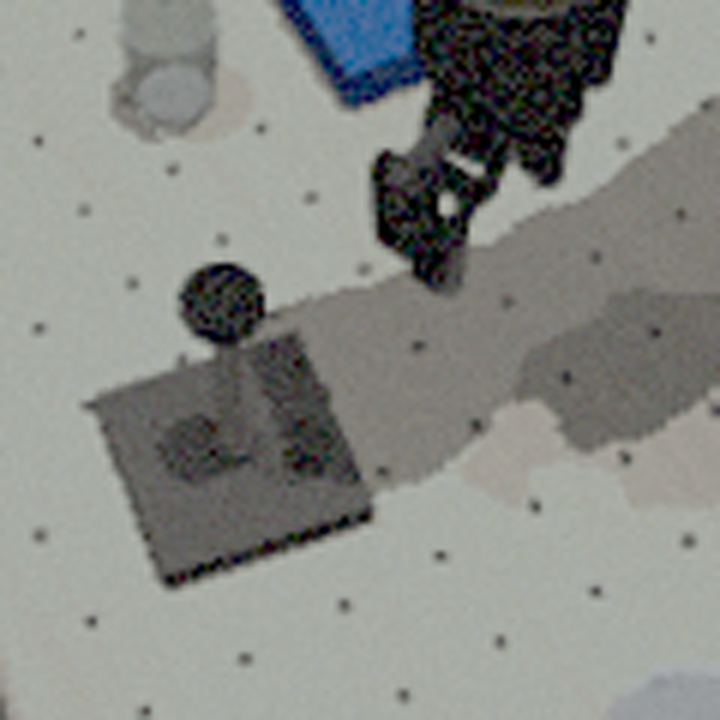

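```bash
python3 - <<'E'
from h import *
np.set_printoptions(precision=1,suppress=True)
S=lambda x,y:(210+(x+.5)/6-.5,120+(y+.5)/6-.5)
D=lambda x,y:(170+(x+.5)/4-.5,110+(y+.5)/4-.5)
q={k:onz('scene',*S(*v),18) for k,v in dict(A=(92,404),B=(300,330),C=(371,513),D=(165,574)).items()}
q2={k:onz('side',*D(*v),18) for k,v in dict(C=(295,375),B=(380,452),A=(507,402),D=(413,328)).items()}
for Q in (q,q2):
    c=sum(Q.values())/4; print(Q,'c',c)
    for a,b in ('AB','DC','BC','AD'):
        d=Q[b]-Q[a]; print(a+b,np.linalg.norm(d).round(1), np.degrees(np.arctan2(d[1],d[0])).round(1))
p,e=tri(S(222,303),D(402,214));print('head',p,e)
# bar in side view
s=cv2.imread('pics/d8_raw.png');show(s,'bar_sd',(270,150,370,230),7,1.8)
E
```

```text
{'A': array([611.1, -38.7,  18. ]), 'B': array([509.1, -25.4,  18. ]), 'C': array([530.5,  74.3,  18. ]), 'D': array([623.8,  54.8,  18. ])} c [568.6  16.3  18. ]
AB 102.8 172.6
DC 95.3 168.2
BC 101.9 77.9
AD 94.3 82.3
{'C': array([524.4,  60.9,  18. ]), 'B': array([507.2, -33.2,  18. ]), 'A': array([599.3, -49.1,  18. ]), 'D': array([616.3,  49.2,  18. ])} c [561.8   6.9  18. ]
AB 93.5 170.2
DC 92.7 172.8
BC 95.6 79.6
AD 99.8 80.2
head [567.8  13.6 135.5] 1.2943896417667962
```

View pics/bar_sd.png

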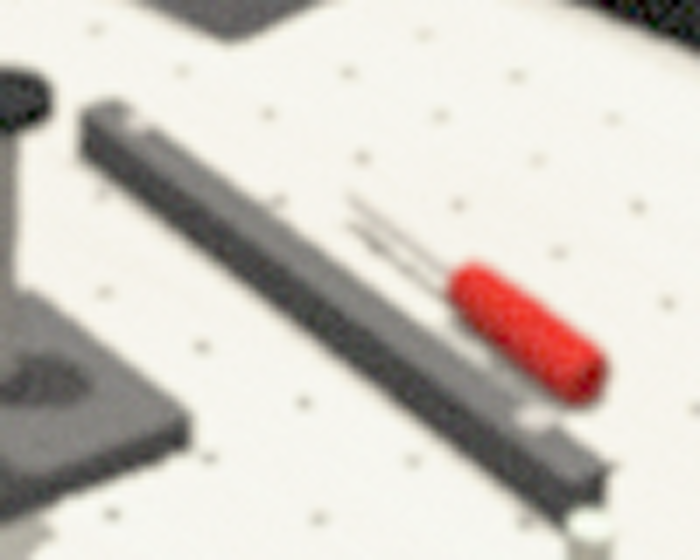

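Emit:
send_rows(steps="0 0 0 0.24 0.75;0 0 0 0.48 0.75;0 0 0 0.72 0.75;0 0 0 0.96 0.75;0 0 0 1 0.75;0 0 0 1 0.75")

```text
time: 8.25
position: [452.1, 34.1, 124.4]
ee_rot: [[0.161, 0.987, 0.006], [0.987, -0.161, 0.002], [0.003, 0.006, -1.0]]
wrist_force: [1.1, -0.1, 0.1]
width: 64.0
```

```bash
python3 - <<'E'
from h import *
plan((453,36,7),102.1)
E
```

```text
pos [452.1  34.1 124.4] shift frac [ 0.008 -0.001  0.587] turn 0.09529151033017531 F [ 1.1 -0.1  0.1] w 64.0 t 8.25
```

Emit:
send_rows(steps="0.008 0 0.15 0.095 0.75;0.008 0 0.3 0.095 0.75;0.008 0 0.42 0.095 0.75;0.008 0 0.5 0.095 0.75;0.008 0 0.55 0.095 0.75;0.008 0 0.585 0.095 0.75;0.008 0 0.585 0.095 0.75;0.008 0 0.585 0.095 0.75")

```text
time: 8.92
position: [453.8, 36.0, 8.0]
ee_rot: [[0.212, 0.977, 0.005], [0.977, -0.212, 0.002], [0.003, 0.004, -1.0]]
wrist_force: [-0.1, 0.3, 0.4]
width: 64.0
```

```bash
python3 - <<'E'
from h import *
plan((453,36,7),102.1)
grab('side','d9',(170,110,320,260),4,1.8)
grab('scene','s9',(210,120,330,240),6,2)
E
```

```text
pos [453.8  36.    8. ] shift frac [-0.001 -0.004  0.005] turn -0.004996256446370259 F [-0.1  0.3  0.4] w 64.0 t 8.92
```

View pics/d9.png

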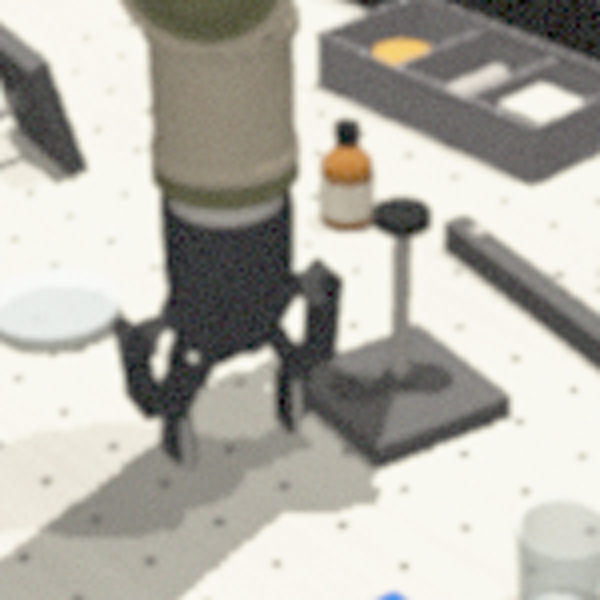

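View pics/s9.png

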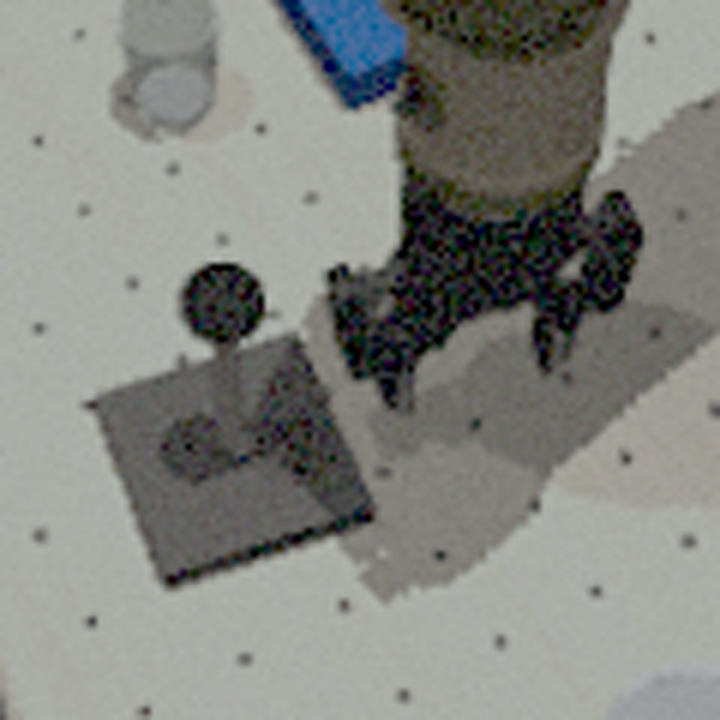

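Emit:
send_rows(steps="0 0.02 0 0 0.75;0 0.04 0 0 0.75;0 0.06 0 0 0.75;0 0.08 0 0 0.75;0 0.1 0 0 0.75;0 0.12 0 0 0.75;0 0.14 0 0 0.75;0 0.16 0 0 0.75;0 0.18 0 0 0.75;0 0.2 0 0 0.75")

```text
time: 9.85
position: [490.2, 28.5, 8.6]
ee_rot: [[0.213, 0.977, 0.0], [0.977, -0.213, 0.005], [0.005, -0.001, -1.0]]
wrist_force: [-7.9, 2.5, 4.7]
width: 63.8
```

```bash
python3 - <<'E'
from h import *
plan((453,36,7),102.1)
grab('side','d10',(170,110,320,260),4,1.8)
grab('scene','s10',(180,120,310,250),5,2)
E
```

```text
pos [490.2  28.5   8.6] shift frac [-0.003 -0.19   0.008] turn -0.007332411705354503 F [-7.9  2.5  4.7] w 63.8 t 9.85
```

View pics/d10.png

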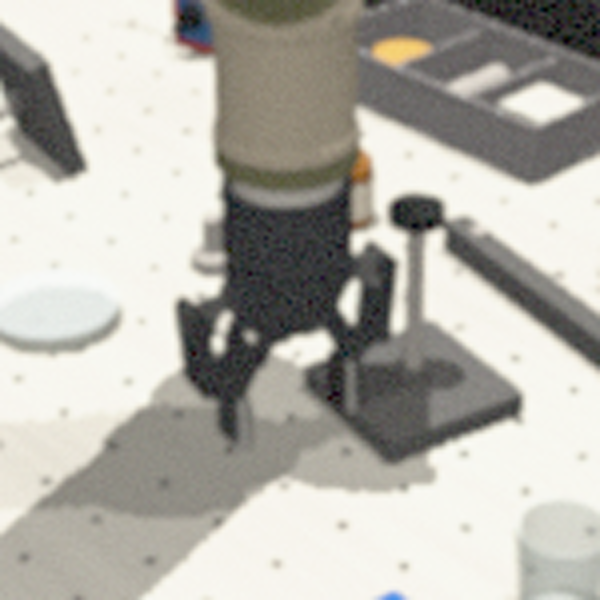

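View pics/s10.png

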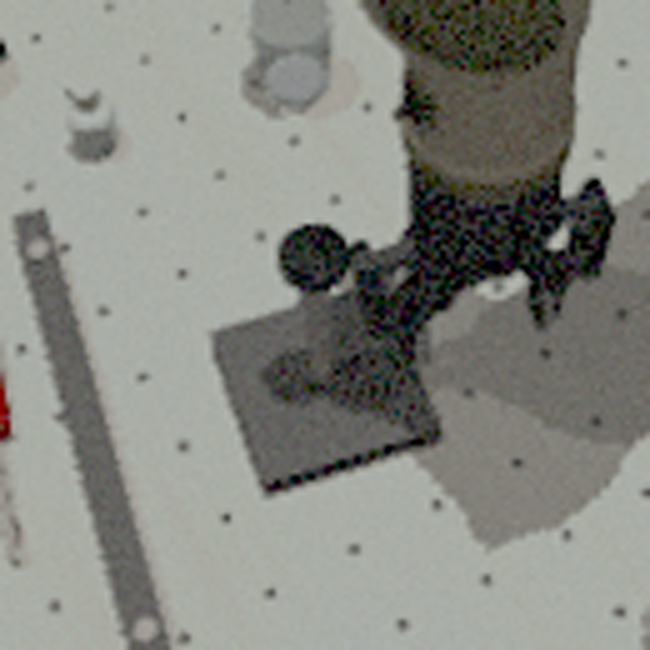

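```bash
python3 - <<'E'
from h import *
np.set_printoptions(precision=1,suppress=True)
S=lambda x,y:(180+(x+.5)/5-.5,120+(y+.5)/5-.5)
D=lambda x,y:(170+(x+.5)/4-.5,110+(y+.5)/4-.5)
q={k:onz('scene',*S(*v),18) for k,v in dict(A=(214,333),C=(438,431),D=(267,483)).items()}
q2={k:onz('side',*D(*v),18) for k,v in dict(C=(308,377),B=(393,450),A=(520,402)).items()}
for Q in (q,q2): print(Q,'c',(Q['A']+Q['C'])/2)
d=q['A']-q['D'];print('scene yaw of front side', np.degrees(np.arctan2(-d[0],-d[1])))
d=q2['C']-q2['B'];print('side yaw of near side', np.degrees(np.arctan2(d[0],d[1])))
p,e=tri(S(313,257),D(417,211));print('head',p,e)
for z in (8,12,16,20): print(z,[proj('side',np.array([490.2,28.5,z])+s*np.array([.977,-.213,0])+a*np.array([.213,.977,0])).round(1) for s in (32,46) for a in (-11,)])
s=cv2.imread('pics/d10_raw.png');show(s,'z10',(230,165,310,235),8,1.8)
E
```

```text
{'A': array([616. , -44.2,  18. ]), 'C': array([541.3,  70.5,  18. ]), 'D': array([634.4,  51.8,  18. ])} c [578.6  13.1  18. ]
{'C': array([528.8,  53.7,  18. ]), 'B': array([514.2, -37. ,  18. ]), 'A': array([605.1, -54.5,  18. ])} c [567.   -0.4  18. ]
scene yaw of front side 10.830127915152588
side yaw of near side 9.189035689699908
head [577.9  10.6 135. ] 0.3817618378217694
8 [array([255.5, 216. ]), array([260.4, 214.3])]
12 [array([255.5, 214.7]), array([260.4, 213. ])]
16 [array([255.5, 213.4]), array([260.4, 211.7])]
20 [array([255.5, 212. ]), array([260.5, 210.3])]
```

View pics/z10.png

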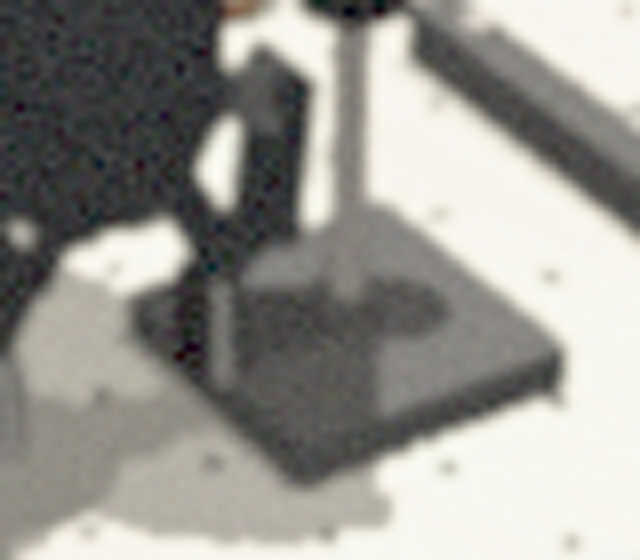

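The stand moved about 10 mm, but 4.7 N upward suggests the fingertip is riding on the plate's top edge. I'll back off, lower it and push again.

Emit:
send_rows(steps="0 -0.04 0 0 0.75;0 -0.08 0 0 0.75;0 -0.12 0 0 0.75;0 -0.12 0.01 0 0.75;0 -0.12 0.025 0 0.75;0 -0.12 0.033 0 0.75;0 -0.12 0.033 0 0.75;0 -0.12 0.033 0 0.75")

```text
time: 10.62
position: [468.6, 33.3, 1.7]
ee_rot: [[0.214, 0.977, 0.003], [0.977, -0.214, 0.004], [0.004, 0.002, -1.0]]
wrist_force: [-1.5, -0.1, 0.1]
width: 64.1
```

```bash
python3 - <<'E'
from h import *
plan((453,36,7),102.1)
s=grab('side','z11',(220,165,300,235),8,1.8)
E
```

```text
pos [468.6  33.3   1.7] shift frac [-0.003 -0.079 -0.027] turn -0.008165810045565536 F [-1.5 -0.1  0.1] w 64.1 t 10.62
```

View pics/z11.png

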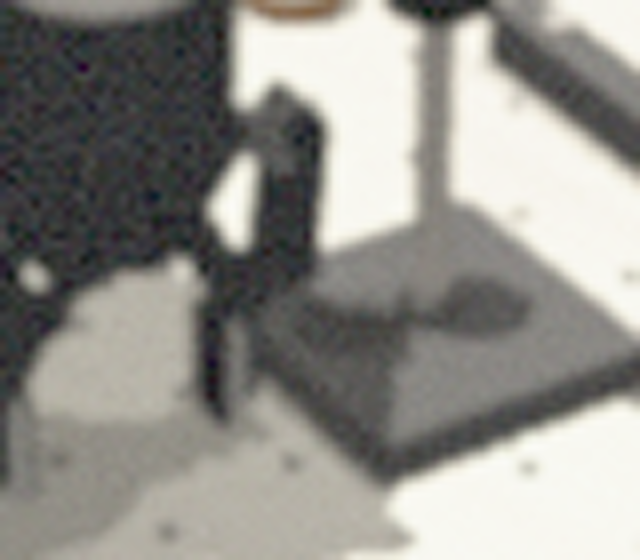

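Emit:
send_rows(steps="0 0.02 0 0 0.75;0 0.04 0 0 0.75;0 0.06 0 0 0.75;0 0.08 0 0 0.75;0 0.1 0 0 0.75;0 0.12 0 0 0.75;0 0.14 0 0 0.75;0 0.16 0 0 0.75;0 0.18 0 0 0.75;0 0.2 0 0 0.75")

```text
time: 11.5
position: [504.3, 25.6, 1.8]
ee_rot: [[0.213, 0.977, -0.003], [0.977, -0.213, 0.006], [0.005, -0.005, -1.0]]
wrist_force: [-9.9, 2.7, 7.1]
width: 64.1
```

```bash
python3 - <<'E'
from h import *
plan((453,36,7),102.1)
grab('side','d12',(190,110,340,260),4,1.8)
grab('scene','s12',(170,120,300,250),5,2)
E
```

```text
pos [504.3  25.6   1.8] shift frac [-0.004 -0.262 -0.025] turn -0.006265763862227895 F [-9.9  2.7  7.1] w 64.1 t 11.5
```

View pics/d12.png

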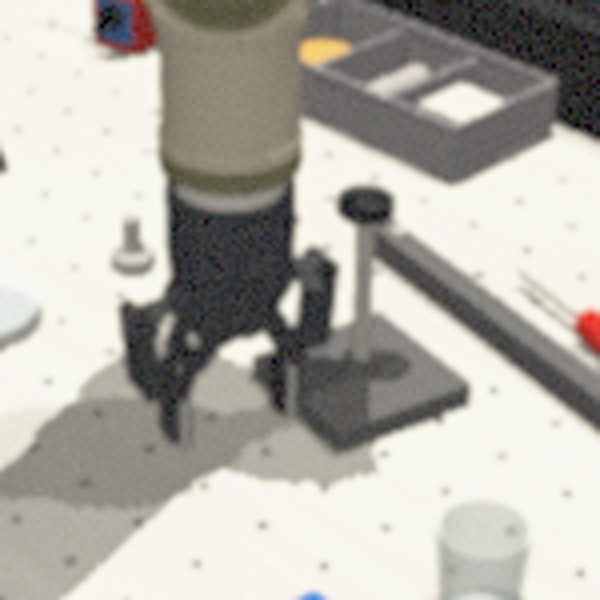

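View pics/s12.png

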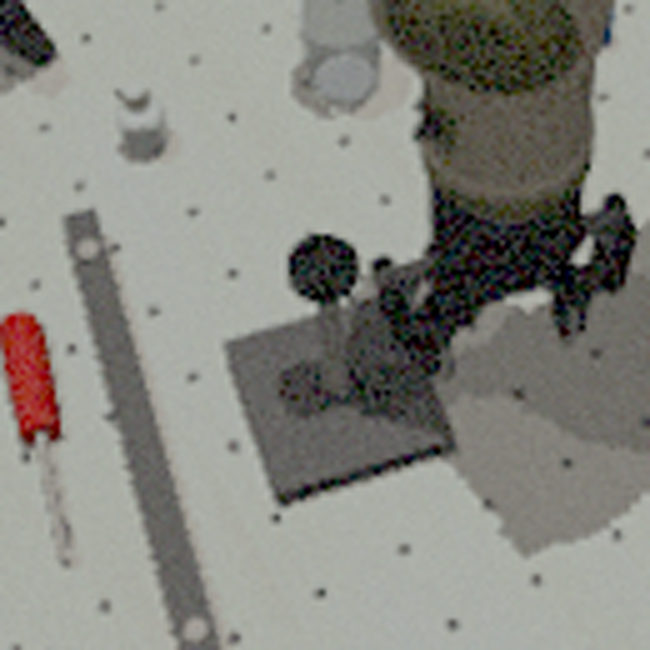

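```bash
python3 - <<'E'
from h import *
np.set_printoptions(precision=1,suppress=True)
S=lambda x,y:(170+(x+.5)/5-.5,120+(y+.5)/5-.5)
D=lambda x,y:(190+(x+.5)/4-.5,110+(y+.5)/4-.5)
q={k:onz('scene',*S(*v),18) for k,v in dict(A=(228,342),C=(452,445),D=(282,495)).items()}
q2={k:onz('side',*D(*v),18) for k,v in dict(B=(338,437),A=(468,388),D=(385,316)).items()}
for Q in (q,q2): print(Q,'c')
for Q in (q,q2):
    d=Q['D']-Q['A'];print('yaw of front side', np.degrees(np.arctan2(d[0],d[1])),np.linalg.norm(d))
p,e=tri(S(323,267),D(366,203));print('head',p,e)
# bar front edge yaw in both images at z=25 (top front edge)
b=[onz('scene',*S(*v),25) for v in ((66,217),(180,645))];d=b[1]-b[0];print(b,np.degrees(np.arctan2(d[0],d[1])))
n=np.array([np.cos(np.radians(12.1)),-np.sin(np.radians(12.1))])
print('n-coords A,D',q['A'][:2]@n,q['D'][:2]@n,'bar',[x[:2]@n for x in b])
E
```

```text
{'A': array([635.6, -49.1,  18. ]), 'C': array([562. ,  68.1,  18. ]), 'D': array([653.4,  48.8,  18. ])} c
{'B': array([534.1, -37.8,  18. ]), 'A': array([628.9, -56. ,  18. ]), 'D': array([651.4,  36.4,  18. ])} c
yaw of front side 10.326605287209816 99.4123756325384
yaw of front side 13.692961234239823 95.12302549217912
head [597.5   5.8 134.9] 0.3581814562143376
[array([ 678.6, -165. ,   25. ]), array([736.9, 100.3,  25. ])] 12.3984974605976
n-coords A,D 631.7870579671405 628.7105794662663 bar [np.float64(698.0933846619066), np.float64(699.5086552850125)]
```

Emit:
send_rows(steps="0 0.02 -0.005 0 0.75;0 0.04 -0.01 0 0.75;0 0.06 -0.012 0 0.75;0 0.08 -0.014 0 0.75;0 0.1 -0.015 0 0.75;0 0.12 -0.015 0 0.75;0 0.14 -0.015 0 0.75;0 0.16 -0.015 0 0.75;0 0.18 -0.015 0 0.75;0 0.2 -0.015 0 0.75")

```text
time: 12.43
position: [544.9, 16.7, 4.6]
ee_rot: [[0.213, 0.977, -0.002], [0.977, -0.213, 0.005], [0.005, -0.003, -1.0]]
wrist_force: [-4.9, 0.5, -1.5]
width: 64.2
```

```bash
python3 - <<'E'
from h import *
plan((453,36,7),102.1)
grab('side','d13',(210,110,360,260),4,1.8)
grab('scene','s13',(160,120,290,250),5,2)
E
```

```text
pos [544.9  16.7   4.6] shift frac [-0.004 -0.47  -0.011] turn -0.006435733849547868 F [-4.9  0.5 -1.5] w 64.2 t 12.43
```

View pics/d13.png

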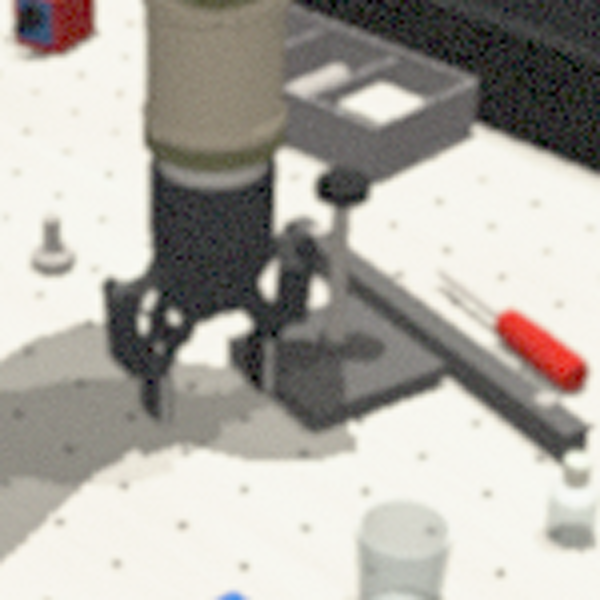

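View pics/s13.png

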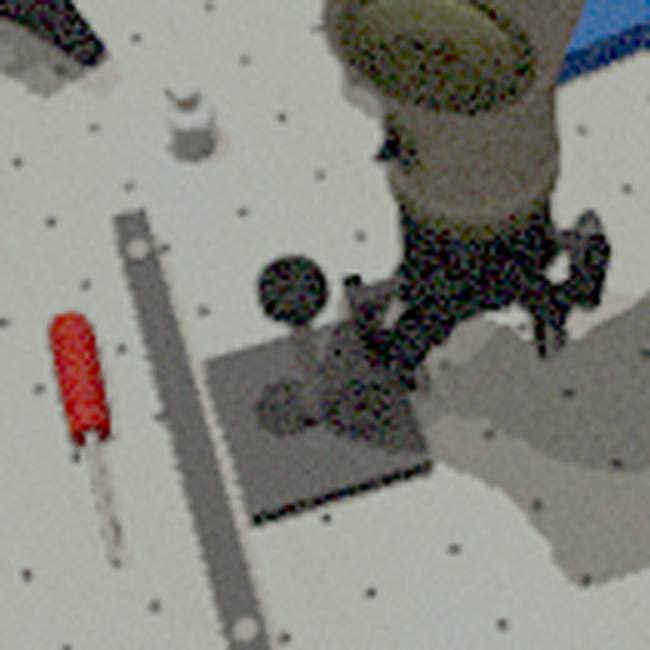

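Emit:
send_rows(steps="0 0.008 -0.003 0 0.75;0 0.016 -0.003 0 0.75;0 0.024 -0.003 0 0.75;0 0.032 -0.003 0 0.75;0 0.038 -0.003 0 0.75;0 0.044 -0.003 0 0.75;0 0.044 -0.003 0 0.75")

```text
time: 13.12
position: [552.1, 15.1, 5.7]
ee_rot: [[0.213, 0.977, -0.004], [0.977, -0.213, 0.007], [0.006, -0.005, -1.0]]
wrist_force: [-10.1, 0.9, 11.6]
width: 64.1
```

```bash
python3 - <<'E'
from h import *
plan((453,36,7),102.1)
grab('side','d14',(230,130,330,230),6,1.8)
grab('scene','s14',(170,150,260,240),7,2)
E
```

```text
pos [552.1  15.1   5.7] shift frac [-0.003 -0.506 -0.004] turn -0.006424296857867281 F [-10.1   0.9  11.6] w 64.1 t 13.12
```

View pics/d14.png

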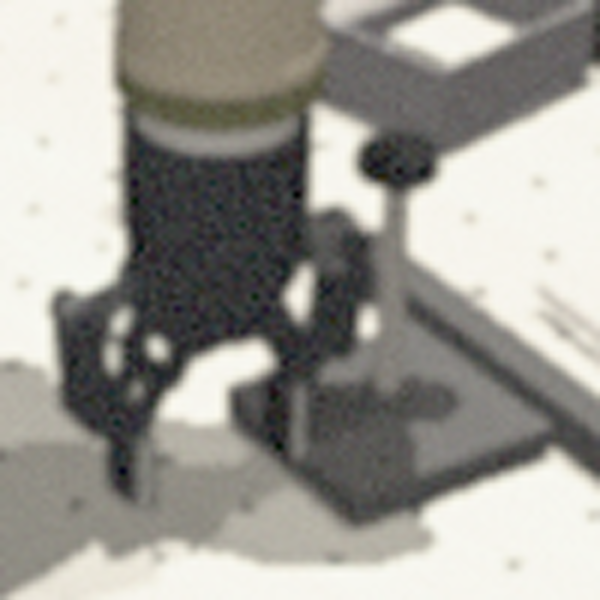

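View pics/s14.png

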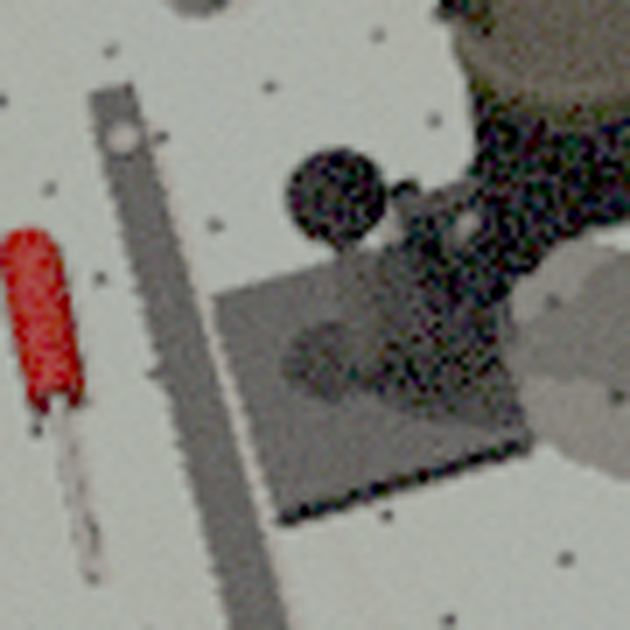

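```bash
python3 - <<'E'
from h import *
np.set_printoptions(precision=1,suppress=True)
K,R,t=cam('scene');print('cam scene',-R.T@t); K,R,t=cam('side');print('cam side',-R.T@t)
S=lambda x,y:(170+(x+.5)/7-.5,150+(y+.5)/7-.5)
D=lambda x,y:(230+(x+.5)/6-.5,130+(y+.5)/6-.5)
n=np.array([np.cos(np.radians(12.2)),-np.sin(np.radians(12.2))])
for k,v,z in (('A',(215,295),18),('D',(283,517),18),('D0',(283,525),0),('C',(527,440),18),('barfront',(132,85),25),('barfront2',(288,625),25)):
    p=onz('scene',*S(*v),z);print(k,p,p[:2]@n)
for k,v,z in (('A',(553,432),18),('B',(355,505),18),('B0',(355,525),0),('A0',(550,452),0)):
    p=onz('side',*D(*v),z);print('side',k,p,p[:2]@n)
p,e=tri(S(336,197),D(398,159));print('head',p,e,p[:2]@n)
show(cv2.imread('pics/d14_raw.png'),'z14',(250,165,335,225),9,1.8)
E
```

```text
cam scene [797.8 490.5 923.6]
cam side [-128.9 -683.1  687.5]
A [676.  -59.1  18. ] 673.184426423806
D [695.8  40.1  18. ] 671.5757103713302
D0 [695.2  34.2   0. ] 672.3079924869903
C [602.2  57.8  18. ] 576.3393416545168
barfront [ 663.  -160.9   25. ] 682.0428982083749
barfront2 [714.2  83.2  25. ] 680.4967825260306
side A [673.2 -66.9  18. ] 672.1709346924297
side B [574.7 -47.   18. ] 571.6350453746427
side B0 [583.4 -39.6   0. ] 578.5688882147493
side A0 [682.2 -59.4   0. ] 679.3270094239907
head [638.9  -3.1 134.6] 1.2440647333796706 625.0964313724718
```

View pics/z14.png

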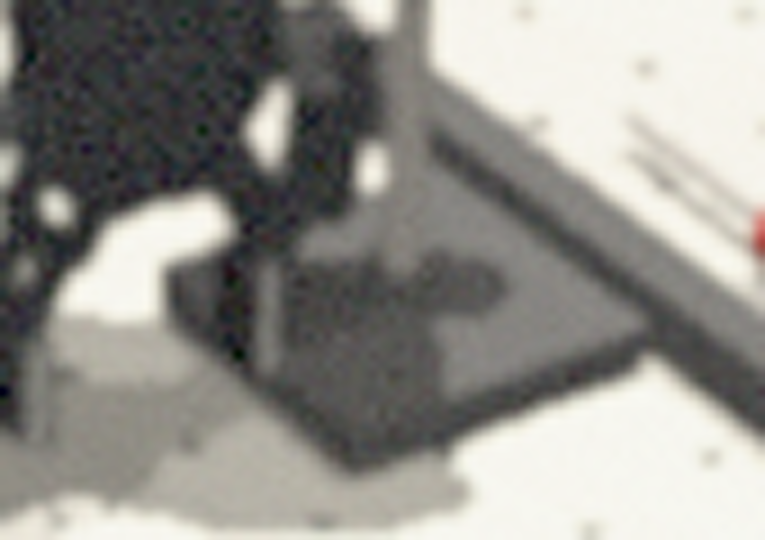

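```bash
python3 - <<'E'
from h import *
for s in (32,39,46):
  for a in (-11,11):
    print(s,a,[ (z,((proj('side',np.array([468.6,33.3,z])+s*np.array([.977,-.214,0])+a*np.array([.214,.977,0]))-[220,165]+.5)*8-.5).round(0).tolist()) for z in (2,8,14)])
E
```

```text
32 -11 [(2, [224.0, 450.0]), (8, [224.0, 434.0]), (14, [224.0, 417.0])]
32 11 [(2, [189.0, 413.0]), (8, [188.0, 397.0]), (14, [188.0, 381.0])]
39 -11 [(2, [245.0, 443.0]), (8, [244.0, 427.0]), (14, [244.0, 410.0])]
39 11 [(2, [209.0, 406.0]), (8, [208.0, 390.0]), (14, [208.0, 374.0])]
46 -11 [(2, [264.0, 436.0]), (8, [264.0, 420.0]), (14, [264.0, 404.0])]
46 11 [(2, [228.0, 400.0]), (8, [228.0, 384.0]), (14, [228.0, 368.0])]
```

The fingertip sits about 11 mm above the TCP at this opening, so it is catching the plate's top rim. I'll back off and lower the tip to about z = 5.

Emit:
send_rows(steps="0 -0.02 -0.02 0 0.75;0 -0.06 -0.02 0 0.75;0 -0.1 -0.02 0 0.75;0 -0.1 -0.02 0 0.75;0 -0.1 0.02 0 0.75;0 -0.1 0.04 0 0.75;0 -0.1 0.052 0 0.75;0 -0.1 0.052 0 0.75")

```text
time: 13.88
position: [532.7, 19.3, -5.5]
ee_rot: [[0.213, 0.977, -0.004], [0.977, -0.213, 0.007], [0.005, -0.005, -1.0]]
wrist_force: [0.4, -0.1, -1.2]
width: 63.9
```

```bash
python3 - <<'E'
from h import *
plan((453,36,7),102.1)
grab('side','z15',(245,165,330,225),9,1.8)
grab('scene','s15',(170,150,260,240),7,2)
E
```

```text
pos [532.7  19.3  -5.5] shift frac [-0.003 -0.407 -0.06 ] turn -0.006965664889776235 F [ 0.4 -0.1 -1.2] w 63.9 t 13.88
```

View pics/z15.png

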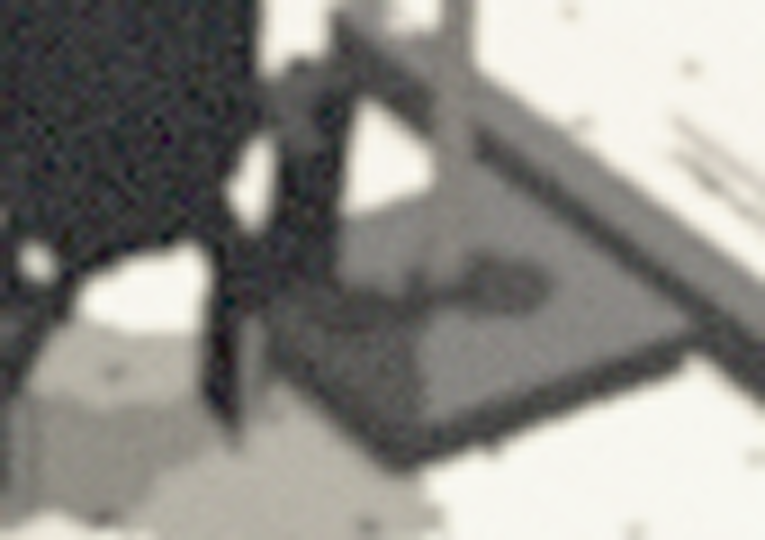

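View pics/s15.png

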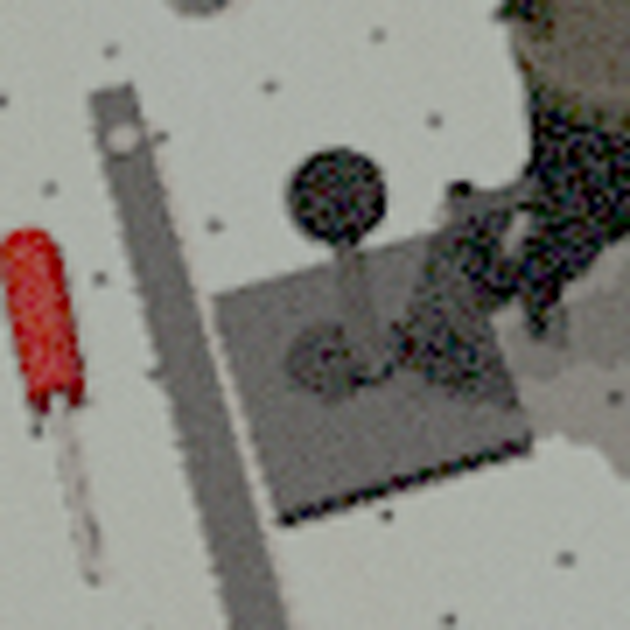

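Emit:
send_rows(steps="0 0.03 0 0 0.75;0 0.06 0 0 0.75;0 0.085 0 0 0.75;0 0.095 0 0 0.75;0 0.103 0 0 0.75;0 0.11 0 0 0.75;0 0.117 0 0 0.75;0 0.124 0 0 0.75;0 0.13 0 0 0.75;0 0.13 0 0 0.75")

```text
time: 14.82
position: [550.9, 15.5, -5.1]
ee_rot: [[0.212, 0.977, -0.016], [0.977, -0.212, 0.011], [0.008, -0.018, -1.0]]
wrist_force: [-23.0, 5.3, 18.8]
width: 64.2
```

```bash
python3 - <<'E'
from h import *
plan((453,36,7),102.1)
grab('side','z16',(245,165,330,225),9,1.8)
grab('scene','s16',(170,150,260,240),7,2)
E
```

```text
pos [550.9  15.5  -5.1] shift frac [-0.003 -0.501 -0.052] turn -0.0049113177205043716 F [-23.    5.3  18.8] w 64.2 t 14.82
```

View pics/z16.png

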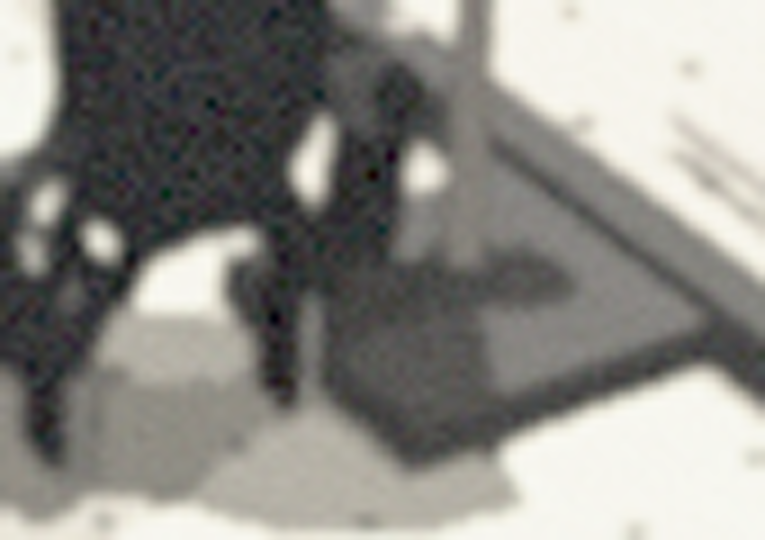

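View pics/s16.png

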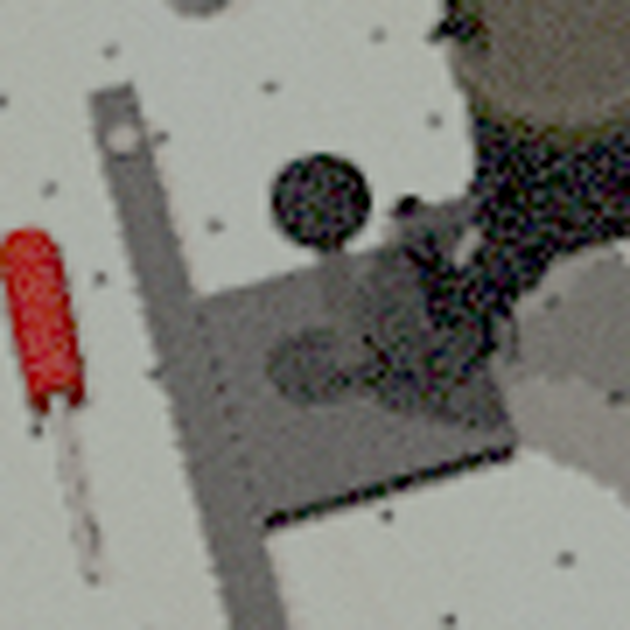

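The gap to the bar is closed along the whole side in scene crop, from (200,300) to (265,525), and the force rose as it seated. I'll release gently and check.

Emit:
send_rows(steps="0 -0.02 0 0 0.75;0 -0.05 0 0 0.75;0 -0.1 0 0 0.75;0 -0.2 0 0 0.75;0 -0.3 0 0 0.75;0 -0.4 0 0 0.75;0 -0.4 -0.2 0 0.75;0 -0.4 -0.4 0 0.75;0 -0.4 -0.6 0 0.75;0 -0.4 -0.6 0 0.75")

```text
time: 15.75
position: [477.2, 30.4, 121.5]
ee_rot: [[0.213, 0.977, -0.008], [0.977, -0.213, 0.011], [0.009, -0.01, -1.0]]
wrist_force: [0.9, -0.6, 0.3]
width: 64.0
```

```bash
python3 - <<'E'
from h import *
plan((453,36,7),102.1)
grab('side','z17',(240,140,335,225),8,1.8)
grab('scene','s17',(170,150,260,240),7,2)
grab('scene','full17',None,1.5,1.6)
E
```

```text
pos [477.2  30.4 121.5] shift frac [-0.004 -0.118  0.574] turn -0.0072800887704389085 F [ 0.9 -0.6  0.3] w 64.0 t 15.75
```

View pics/z17.png

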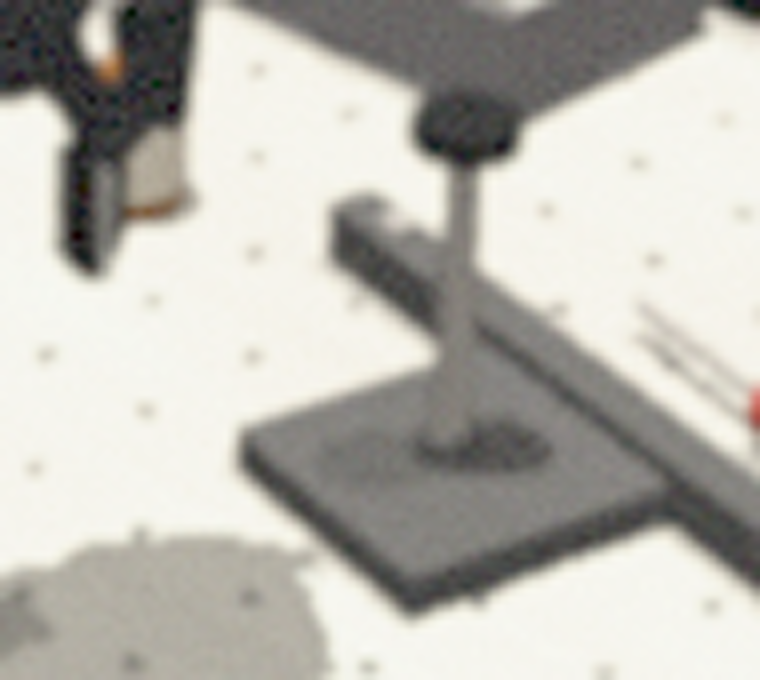

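View pics/s17.png

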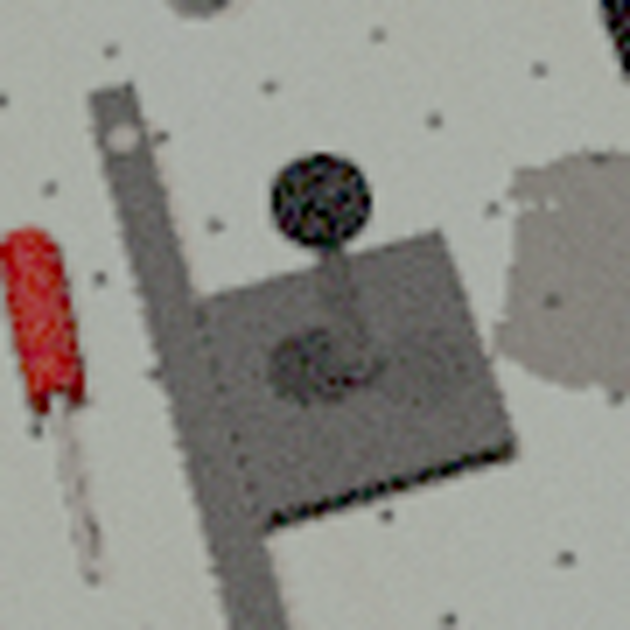

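View pics/full17.png

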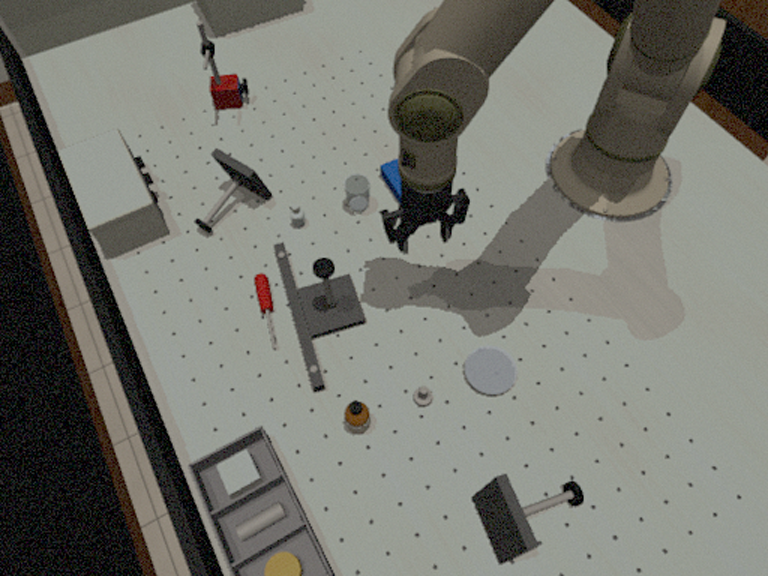

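```bash
python3 - <<'E'
from h import *
np.set_printoptions(precision=1,suppress=True)
S=lambda x,y:(170+(x+.5)/7-.5,150+(y+.5)/7-.5)
D=lambda x,y:(240+(x+.5)/8-.5,140+(y+.5)/8-.5)
B,C=[onz('scene',*S(*v),18) for v in ((441,232),(517,442))];d=C-B;print(B,C,np.linalg.norm(d),np.degrees(np.arctan2(d[0],d[1])))
B,C=[onz('side',*D(*v),18) for v in ((412,582),(245,435))];d=C-B;print('side',B,C,np.linalg.norm(d),np.degrees(np.arctan2(d[0],d[1])))
b=[onz('side',*D(*v),25) for v in ((333,232),(755,545))];d=b[1]-b[0];print('side bar',b,np.degrees(np.arctan2(-d[0],-d[1])))
p,e=tri(S(320,202),D(467,125));n=np.array([np.cos(np.radians(12.2)),-np.sin(np.radians(12.2))]);print('head',p,e,p[:2]@n,'want ~',680.8-50)
# changes in bystanders between first and last scene frames
a=cv2.imread('pics/scene0.png').astype(int);c=cv2.imread('pics/full17_raw.png').astype(int)
for k,(x,y) in dict(beaker=(238,128),vial=(198,144),dropper=(238,277),dish=(326,248),driver=(177,205),knurled=(282,264)).items():
    print(k,np.abs(a-c)[y-14:y+14,x-14:x+14].mean().round(1))
E
```

```text
[586.6 -40.   18. ] [605.8  56.6  18. ] 98.50681000854807 11.220289610904478
side [583.1 -46.6  18. ] [603.5  46.1  18. ] 94.97343926291036 12.403656118980612
side bar [array([708.8, 109.9,  25. ]), array([ 666. , -110.8,   25. ])] 10.965555387103201
head [644.8  -4.  135.2] 1.6828028152602 631.0851865000968 want ~ 630.8
beaker 6.9
vial 8.0
dropper 7.2
dish 7.5
driver 7.8
knurled 8.0
```

```bash
python3 - <<'E'
from h import *
print(workorder.close_job(), telemetry.get_obs()['time'])
E
```

```text
the job is handed in; nothing more can be done
the job is handed in; nothing more can be done
```

The stand is back up on its square base with one side against the front of the stop bar. I handed the job in at about 16 s. I took the stand nearest the robot, 500 mm away; the two lookalikes were about 760 mm away.

**What I did:** I tipped it up by pushing the plate high with both open fingers, one on each side of the post. I then slid it along the bench with one low finger, without gripping or lifting it.

**Last checks:**
- **Seating:** neither camera shows a gap at the bar. The head's position along the push direction is 631.1 mm, against about 630.8 mm expected for a seated base. It sits within a few millimetres of the bar's middle along its length.
- **Flatness:** the base's angle read 11.2° in one view and 12.4° in the other, and the bar's read 12.2° and 11.0°. They differ by about a degree, in opposite directions, so flatness rests on the closed gap and the final press.
- **Other things on the bench:** the beaker, vial, dropper, dish, driver and thumb-screw looked the same in the first and last pictures. The slide box was partly hidden by the arm in the last picture, so I could not compare it, but the arm did not go near it.
- **Robot:** it was clear of everything, with wrist force at about zero.

**What went wrong:**
- **High finger:** early in the slide the fingertip was about 11 mm higher than I assumed and caught the plate's top rim. I backed off and lowered it.
- **Push force:** tipping read about 2 N and sliding 5 to 10 N. The final press into the bar peaked at 23 N sideways and 19 N upward on the tool, firmer than I meant but under the limits.

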